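Shut the hopper gate and tip in the tube tees

ROBOT

A 7-joint arm with a two-finger parallel gripper is mounted at the origin on the work surface. World frame = base frame: x ahead of the robot, y to its left, z up, the work surface at z = 0. Lengths are in m, angles in rad, forces in N, time in s.
With the tool pointing down it reaches from about 0.425 to 1.025 m from the base axis. Payload 9.4 kg.
Tool frame: the origin (TCP) lies on the centre line of the jaws, within the pads' length; the fingertips stand 19 mm ahead of it and the grasp point (between the pads) is the TCP; z points along the fingers, x is the direction in which the jaws open and shut, and the axes are right-handed (so a half turn about z gives the same grasp; the last joint's range is limited). The gripper opens to 93 mm and grips with 3 to 60 N. Pads are 15 mm wide; open, the fingers measure 128 mm over their backs; the gripper's body (75 mm by 188 mm) begins 65 mm behind the grasp point.
Start: joints at [1.046, 0.599, -0.003, 1.599, 0.002, 0.943, -0.08], TCP at [0.314, -0.654, 0.238] pointing down, gripper open.
Joint ranges: [-2.57, 2.57], [-0.35, 1.97], [-1.29, 1.29], [0.11, 2.56], [-1.05, 4.19], [0.11, 1.86], [-2.63, 2.63]. Speed limits (rad/s): [2.22, 2.22, 3.01, 3.01, 3.14, 3.14, 3.14].

INTERFACE

Orientations are given as a unit quaternion [x, y, z, w].
In Python, from rig import * gives the robot as it stands.
- The arm moves only by the tool jog_arm, never from a script. Its argument "commands" is a list of rows, each a list of 2 entries, a list of its own where there are three numbers: the shift along the tool's x, y, z in mm, then the turn about the tool's z in degrees. In form: [[[tx, ty, tz], turn], ...]. A call has exactly 10 rows; each row is the pose to reach, as a shift and turn from the pose measured when the call began, along the tool's axes at that moment; what a row does not reach only later rows make up. A row lasts 1/8 s, in which the tool goes at most 62.5 mm and 10.7 degrees, less where a joint would pass 70% of its speed; a pose out of reach is approached as far as the arm can. A call with a gripper value outside its range is refused whole. "hand" is the opening, from 0 (shut) to 1 (fully open), set as the call begins (left out, the last holds). The fingers move at their own pace and stop on an object; "squeeze" is the grip in N (left out, the last holds). Time passes only in rows, so rows that repeat a pose let the fingers close, or fill a call up. It gives the time, the measured TCP pose, the force and the opening at its end, in the units of the state.
- get_state(): the state, without advancing time (a new reading comes with each control period).
- snapshot(name): name is "side" or "top"; returns a dict with "pixels" (420x560x3 uint8, blue, green, red), "z_map" (420x560 float32, m along the optical axis (not along the pixel's ray), 0 where there is no reading), "mtx" (3x3 intrinsics, pixels), "rvec" (rotation vector, rad) and "tvec" (3), from world to camera coordinates, as OpenCV has them. Camera axes: x right, y down, z forward; pixel columns grow to the right and rows downward; lengths in m; the calibration is good to about 2 mm. A picture is of the moment at which its call begins.
- sign_off(): hands the job in, once; it reports no verdict.
The state is a dict: "time_s": time; "joints": joint angles; "joint_vel": joint speeds; "joint_efforts": joint torques, N m; "tool_pos": TCP position; "tcp_rot": TCP orientation; "force": force on the tool from outside, world axes, zero at the start; "wrist_torque": the same for the moment, N m; "finger_gap": finger opening in m.
Only numpy, scipy, OpenCV 4.12 (cv2) and the standard library are available. Lean on these libraries where they do the work, as an engineer would, in place of code of your own. Each camera call takes 0.05 s, during which the arm holds its last target.

TASK

Refill the feeder hopper: turn the handwheel until the pointer on its rim stands exactly at the tall shut mark on the far side of the dial, which closes the gate under the hopper. Then lift the loading tray by its bar until all four tube tees have slid into the hopper, and lower the tray back onto its rest without letting it drop. Leave the other things on the bench where they are.

Things in the scene. Friction and masses are not known exactly. Their poses are not given: they have to be found in the camera images.
- feeder: Galvanised hopper on blue legs, fixed. Origin on the table under the mouth; x away from the robot (within 0.25 rad), y left to the loading tray; handwheel on the -y side. Mouth x -95 to 95, y -85 to 105 mm; rim 150 mm high on the tray side, other walls 196 mm. Outlet (x -65 to 65, y -85 to 30, 75 mm high) over a pick trough; a plate on the wheel's shaft swings under it to close it
- wheel_axis (a point): Centre of the handwheel, on its upright axis, at feeder x 0, y -195 mm, 170 mm above the table (level of the rim); fixed to the feeder
- wheel (a joint): Angle of the handwheel, rad: 0 = pointer at the shut mark (gate shut); positive = turned anticlockwise seen from above (gate open; starts at 0.9 to 1.9); turn clockwise to shut. Range -0.6 to 2.4, no stop at 0. Stiff (about 0.3 N m, 4 to 5 N at the handle), stays where it is left
- wheel_handle (a point): Middle of the handwheel's upright black handle on the rim opposite the pointer, 65 mm from the axis: 22 mm thick, from 179 to 229 mm above the table, this point at 204 mm; can be pushed sideways. The dark three-spoked wheel is 144 mm across, rim 14 mm thick
- pointer (a point): Tip of the conical brass pointer that sticks out of the handwheel's rim, 89 mm from the axis, 170 mm above the table; turns with the wheel
- shut_mark (a point): Where the pointer tip must stand: just inside the tall dark steel rib (30 mm tall, 5 mm wide) on the dial plate's far (+x) edge, 89 mm from the axis, 170 mm above the table; all other dial graduations are only 3 mm tall. The white dial plate, 200 mm across, is fixed under the wheel, its top 152 mm above the table
- tray (a joint): Tilt of the loading tray, rad: 0 = level on its rest, up to 1.2 as the bar end is lifted. Hinged along the feeder's x axis at feeder y = 115 mm, 155 mm above the table; falls back if let go. The tees have slid out by about 1 rad; lifting takes 4 to 8 N at the bar
- tray_bar (a point): Middle of the tray's round lifting bar: 14 mm thick, 110 mm long along the feeder's x axis, centred at feeder x 0, y 290 mm, 175 mm out from the hinge and 65 mm above it (220 mm above the table when level). Free all round; the tray's walls end 30 mm short of it and 30 mm below it. Tray 160 mm wide, 142 mm long, walls 27 mm high, open to the hopper
- tee0: Cast aluminium tube tee: a sleeve 66 mm long and 42 mm thick with a side branch reaching 34 mm from its axis; origin at the crossing of the two axes. One of four lying in the tray at the start
- tee1: Cast aluminium tube tee: a sleeve 66 mm long and 42 mm thick with a side branch reaching 34 mm from its axis; origin at the crossing of the two axes. One of four lying in the tray at the start
- tee2: Cast aluminium tube tee: a sleeve 66 mm long and 42 mm thick with a side branch reaching 34 mm from its axis; origin at the crossing of the two axes. One of four lying in the tray at the start
- tee3: Cast aluminium tube tee: a sleeve 66 mm long and 42 mm thick with a side branch reaching 34 mm from its axis; origin at the crossing of the two axes. One of four lying in the tray at the start
- profile: Bystander: offcut of slotted aluminium profile, 180 x 40 x 40 mm, lying behind the hopper; origin at centre of underside
- spanner: Bystander: steel spanner 190 mm long, flat on the table to the right of the handwheel
- spool: Bystander: upright wire spool, 90 mm across, 76 mm tall; origin at centre of underside
- spray: Bystander: upright spray can, 65 mm across, 200 mm tall; origin at centre of underside
- channel: Bystander: offcut of slotted steel channel, 170 x 40 x 25 mm, on the table beyond the tray's bar end; origin at centre of underside
- carton: Bystander: closed cardboard carton 110 x 150 x 70 mm; origin at centre of underside
- pipe: Bystander: upright piece of grey plastic pipe, 110 mm across, 120 mm tall; origin at centre of underside
Not all that is in view belongs to the job. Leave any brown or purple look-alike of the tee3 alone.

How it is judged:
By the outcome, as a careful person would: the job done as asked, in the order asked, and still so for the second after the job is handed in, with the robot touching nothing.
It also fails if it takes over 61 s, if anything falls off the work surface, if the arm or the gripper's body presses on something with over 40 N, if the wrist force passes 120 N, or if a joint passes its speed limit or range.

## Working session

There is one attempt and no reset: what is moved stays moved. The work goes in short steps, Python scripts to look and compute and a tool call to move; the robot and the scene stay as the last step left them, time stands still between calls to the robot, and variables do not carry over. Pictures are saved under pics/ and viewed, and the job is handed in when it is done.

Besides the shell and the picture viewer there is one more tool, called after "Emit:" as name(argument=value, ...) on one line, values as JSON. jog_arm: Moves the arm, as the interface text tells. Its arguments: {"type":"object","properties":{"commands":{"type":"array","items":{"type":"array"}},"hand":{"type":"number"},"squeeze":{"type":"number"}},"required":["commands"]}

```bash
ls; mkdir -p pics; cat > h.py <<'E'
from rig import *
import numpy as np, cv2
def snap(n,f):
    s=snapshot(n); cv2.imwrite('pics/'+f+'.png',s['pixels']); np.savez('pics/'+f+'.npz',**s); return s
def load(f): return dict(np.load('pics/'+f+'.npz'))
def RT(s): return cv2.Rodrigues(np.array(s['rvec'],float))[0],np.array(s['tvec'],float).ravel()
def ray(s,u,v):
    R,t=RT(s); d=R.T@np.linalg.inv(s['mtx'])@np.array([u,v,1.]); return -R.T@t,d
def onplane(s,u,v,z):
    o,d=ray(s,u,v); return o+d*(z-o[2])/d[2]
def dep(s,u,v):
    o,d=ray(s,u,v); return o+d*s['z_map'][int(v),int(u)]
def cloud(s):
    R,t=RT(s); h,w=s['z_map'].shape; u,v=np.meshgrid(np.arange(w),np.arange(h))
    p=np.stack([u,v,np.ones_like(u)],-1)@np.linalg.inv(s['mtx']).T*s['z_map'][...,None]
    return (p-t)@R
def proj(s,P): return cv2.projectPoints(np.array(P,float).reshape(-1,1,3),np.array(s['rvec'],float),np.array(s['tvec'],float),s['mtx'],None)[0].reshape(-1,2)
E
python3 - <<'E'
from h import *
for n in('side','top'):
    s=snap(n,n+'0'); R,t=RT(s); print(n,-R.T@t,R[2],s['mtx'][0,0])
print(get_state())
E
```

```text
pics
side [-0.09992877  1.18395859  1.45500554] [ 0.33620814 -0.63581028 -0.69477289] 539.0859677075466
top [ 0.29060122 -0.03217994  1.71658757] [ 1.44466110e-01 -2.30479327e-04 -9.89509722e-01] 492.2159909967655
{'time_s': 0.1, 'joints': array([ 1.04631016,  0.60001724, -0.00249976,  1.60005037,  0.00177906,
        0.94289581, -0.07979966]), 'joint_vel': array([-0.0005887 , -0.0033814 ,  0.0020777 , -0.00168196, -0.00065159,
        0.00033032,  0.00080053]), 'joint_efforts': array([ 4.29000211e-03, -7.66550088e+01,  1.50219720e+00, -2.52934098e+01,
       -5.22436167e-02,  1.36699603e-02,  3.18339232e-05]), 'tool_pos': array([ 0.31369677, -0.65316632,  0.2368669 ]), 'tcp_rot': array([ 8.46457274e-01, -5.32456209e-01, -6.12632056e-04, -3.05154170e-04]), 'force': array([ 0.21087069, -0.44228197, -0.94151633]), 'wrist_torque': array([-0.00381852, -0.00128784, -0.04802094]), 'finger_gap': 0.09312068064328752}
```

View pics/side0.png

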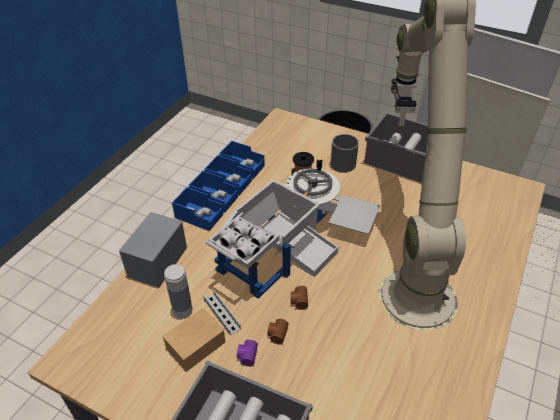

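View pics/top0.png

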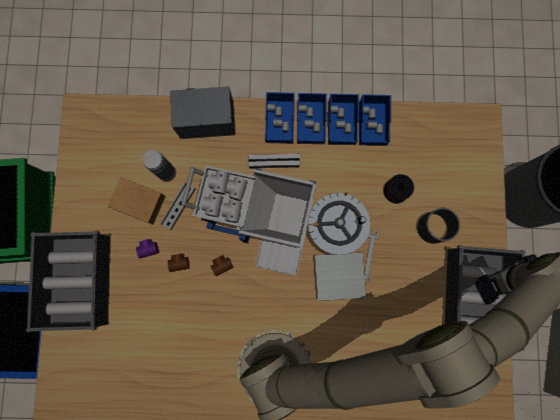

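The top view shows the tray with four grey tees at about (222,195), its bar at (192,180), the hopper at (280,208) and the wheel at (338,222). The look-alikes are a purple tee at (147,248) and brown tees at (178,262) and (222,265). Next I'll take close crops.

```bash
python3 - <<'E'
from h import *
s=load('top0')['pixels']; t=load('side0')['pixels']
cv2.imwrite('pics/c1.png',np.hstack([cv2.resize(s[180:265,295:385],None,fx=4.4,fy=4.4,interpolation=cv2.INTER_CUBIC),cv2.resize(t[145:230,270:360],None,fx=4.4,fy=4.4,interpolation=cv2.INTER_CUBIC)]))
cv2.imwrite('pics/c2.png',np.hstack([cv2.resize(s[150:250,170:270],None,fx=4,fy=4,interpolation=cv2.INTER_CUBIC),cv2.resize(t[190:290,195:295],None,fx=4,fy=4,interpolation=cv2.INTER_CUBIC)]))
E
```

```text
(no output)
```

View pics/c1.png

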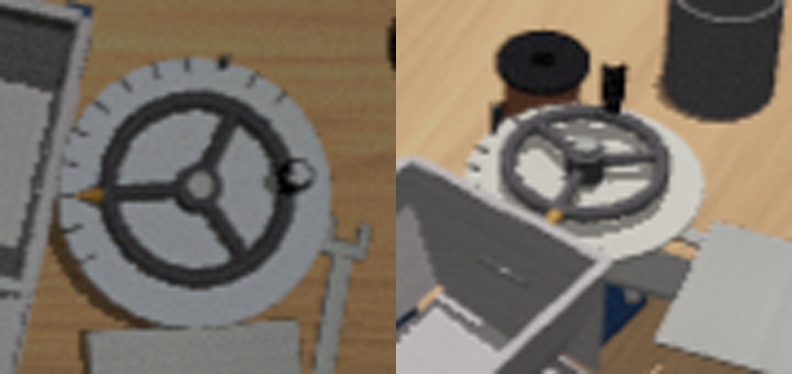

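View pics/c2.png

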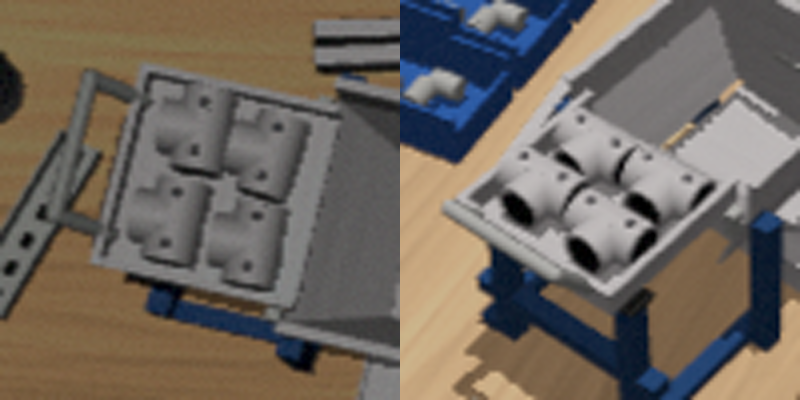

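```bash
python3 - <<'E'
from h import *
s=load('top0');t=load('side0')
c=np.hstack([cv2.resize(s['pixels'][160:220,175:225],None,fx=8,fy=8,interpolation=cv2.INTER_CUBIC),cv2.resize(t['pixels'][220:280,200:250],None,fx=8,fy=8,interpolation=cv2.INTER_CUBIC)])
cv2.imwrite('pics/c3.png',c)
def P(x,y,f=4.4,u=295,v=180): return u+(x+.5)/f-.5,v+(y+.5)/f-.5
for n,(x,y),z in [('hub',(200,185),.18),('ptr',(80,195),.17),('mark',(223,62),.182),('handle',(296,178),.204)]:
    u,v=P(x,y); print(n,u,v,onplane(s,u,v,z),dep(s,round(u),round(v)))
C=cloud(s)
for nm,S in(('top',s),('side',t)):
    C=cloud(S); m=(C[...,2]>.2)&(C[...,2]<.24)&(S['z_map']>0)
    v,u=np.nonzero(m); k=(C[m][:,0]>.3)&(C[m][:,0]<.9)&(C[m][:,1]>0)&(C[m][:,1]<.5)
    print(nm); 
    q=C[m][k]; uu=u[k];vv=v[k]
    o=np.argsort(uu)
    for i in o[::6]: print(uu[i],vv[i],q[i].round(3))
E
```

```text
hub 340.0681818181818 221.6590909090909 [ 0.48010913 -0.19630164  0.18      ] [ 0.47812984 -0.19531721  0.18729676]
ptr 312.79545454545456 223.9318181818182 [ 0.47208638 -0.11116794  0.17      ] [ 0.47088473 -0.11137893  0.17852976]
mark 345.29545454545456 193.70454545454544 [ 0.56940418 -0.21195309  0.182     ] [ 0.56985248 -0.21193764  0.17415411]
handle 361.8863636363636 220.0681818181818 [ 0.48369319 -0.26129049  0.204     ] [ 0.49021478 -0.26912102  0.15470121]
top
143 159 [0.662 0.429 0.203]
144 155 [0.675 0.427 0.2  ]
146 159 [0.662 0.42  0.2  ]
147 158 [0.666 0.417 0.201]
148 155 [0.675 0.414 0.201]
149 151 [0.688 0.412 0.201]
150 164 [0.646 0.406 0.202]
151 154 [0.679 0.405 0.201]
151 165 [0.643 0.402 0.203]
152 167 [0.636 0.398 0.206]
153 167 [0.637 0.397 0.2  ]
154 151 [0.688 0.396 0.204]
155 159 [0.663 0.392 0.201]
157 157 [0.67  0.386 0.201]
158 163 [0.65  0.381 0.204]
158 164 [0.647 0.381 0.201]
159 155 [0.676 0.38  0.201]
160 157 [0.67  0.376 0.2  ]
161 159 [0.663 0.372 0.202]
183 202 [0.524 0.291 0.224]
183 201 [0.527 0.29  0.227]
184 193 [0.553 0.29  0.222]
184 203 [
[... 8675 characters left out ...]

255 246 [0.498 0.202 0.201]
256 246 [0.49  0.209 0.211]
256 245 [0.495 0.202 0.207]
256 228 [0.531 0.136 0.206]
257 246 [0.49  0.204 0.206]
257 236 [0.508 0.17  0.212]
258 232 [0.519 0.145 0.201]
258 229 [0.52  0.142 0.212]
259 241 [0.497 0.178 0.201]
259 235 [0.506 0.161 0.209]
260 230 [0.516 0.137 0.205]
260 238 [0.5   0.165 0.201]
261 230 [0.512 0.138 0.207]
262 233 [0.505 0.143 0.201]
263 236 [0.495 0.156 0.204]
263 237 [0.493 0.158 0.203]
264 238 [0.487 0.164 0.206]
265 232 [0.499 0.134 0.201]
265 237 [0.489 0.154 0.201]
266 239 [0.48  0.163 0.204]
267 236 [0.481 0.154 0.209]
268 233 [0.487 0.136 0.203]
269 234 [0.48  0.141 0.207]
270 234 [0.479 0.138 0.204]
292 228 [0.429 0.08  0.202]
```

View pics/c3.png

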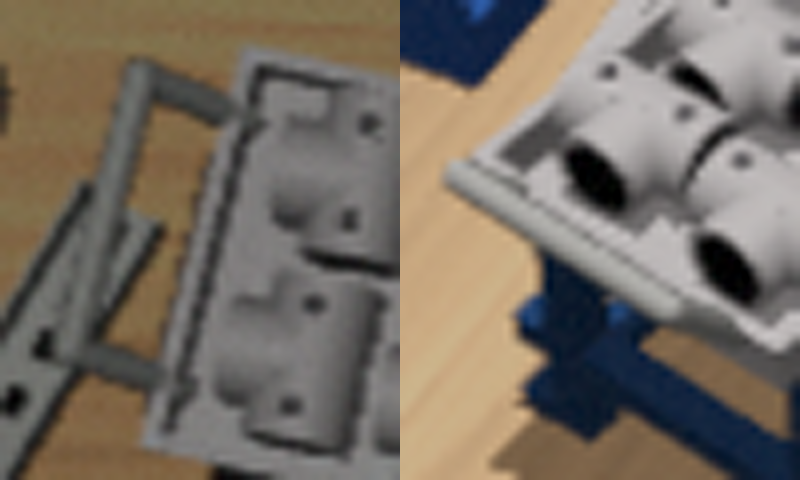

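```bash
cat >> h.py <<'E'
def tri(s,a,t,b):
    o1,d1=ray(s,*a);o2,d2=ray(t,*b);A=np.stack([d1,-d2],1);k=np.linalg.lstsq(A,o2-o1,rcond=None)[0]
    p,q=o1+k[0]*d1,o2+k[1]*d2; return (p+q)/2,np.linalg.norm(p-q)*1000
def totool(st,w):  # world displacement -> tool mm
    from scipy.spatial.transform import Rotation as Ro
    return Ro.from_quat(st['tcp_rot']).inv().apply(w)*1000
E
python3 - <<'E'
from h import *
s=load('top0');t=load('side0')
def P(x,y,f,u,v): return u+(x+.5)/f-.5,v+(y+.5)/f-.5
a=P(143,65,8,175,160);b=P(72,350,8,175,160);c=P(458,172,8,200,220);d=P(670,303,8,200,220)
e1,e=tri(s,a,t,c);e2,ee=tri(s,b,t,d);print('bar',e1,e,e2,ee,(e1+e2)/2,np.linalg.norm(e1-e2))
B=(e1+e2)/2
print('handle',tri(s,P(296,178,4.4,295,180),t,P(614-396,85,4.4,270,145)))
H,e=tri(s,P(200,183,4.4,295,180),t,P(586-396,163,4.4,270,145));print('hub',H,e)
print('mark',tri(s,P(223,62,4.4,295,180),t,P(0,0,4.4,270,145))[0] if 0 else '')
y=B-H;print(np.hypot(*y[:2]),np.arctan2(-y[0],y[1]))
# dark masks handle/top
g=s['pixels'][205:235,350:375].max(2);m=(g<45).astype(np.uint8);n,l,st,ce=cv2.connectedComponentsWithStats(m);print(st,ce+[350,205])
g=t['pixels'][150:180,305:335].max(2);m=(g<45).astype(np.uint8);n,l,st,ce=cv2.connectedComponentsWithStats(m);print(st,ce+[305,150])
E
```

```text
bar [0.54888518 0.23732194 0.26865111] 147.39287462482469 [0.44421113 0.2606371  0.26580811] 141.39527444805842 [0.49654815 0.24897952 0.26722961] 0.1072769076564245
handle (array([ 0.48463003, -0.26125529,  0.20260762]), np.float64(1.5916920672131727))
hub [ 0.48205511 -0.19811442  0.16649001] 2.457131499493128
mark 
0.44732878507639434 -0.032404749381110966
[[  0   0  25  30 679]
 [  0   2  14  28  71]] [[362.51399116 219.45213549]
 [357.08450704 219.95774648]]
[[  0   0  30  30 752]
 [ 27   0   1   1   1]
 [  0   2   9  15  98]
 [ 27   7   2   1   2]
 [ 12  10   5  11  47]] [[320.95212766 165.22606383]
 [332.         150.        ]
 [308.23469388 159.1122449 ]
 [332.5        157.        ]
 [318.93617021 164.74468085]]
```

```bash
python3 - <<'E'
from h import *
s=load('top0');t=load('side0')
def P(x,y,f,u,v): return u+(x+.5)/f-.5,v+(y+.5)/f-.5
a=P(143,65,8,175,160);b=P(72,350,8,175,160);c=P(58,172,8,200,220);d=P(270,303,8,200,220)
e1,e=tri(s,a,t,c);e2,ee=tri(s,b,t,d);print('bar',e1,e,e2,ee,(e1+e2)/2,np.linalg.norm(e1-e2))
B=(e1+e2)/2;H=np.array([.481,-.197,.17])
y=B-H;print(np.hypot(*y[:2]),np.arctan2(-y[0],y[1]),np.arctan2((e1-e2)[1],(e1-e2)[0]))
st=get_state()
hd=np.array([.484,-.262,.206]); print(totool(st,hd+[0,0,.084]-st['tool_pos']))
w=hd-H; print(np.degrees(np.arctan2(w[1],w[0])),np.hypot(*w[:2]))
E
```

```text
bar [0.6331658  0.2681407  0.22077746] 0.16479962212092833 [0.5218413  0.28992688 0.22264011] 3.1715189635866547 [0.57750355 0.27903379 0.22170878] 0.11345153440245707
0.48571710481228386 -0.20001357440596199 -0.1932572644175704
[-278.93277052 -322.87209147  -52.79706345]
-87.35745470593528 0.06506919393998976
```

Every measurement agrees with the text: handle height 203 mm and radius 65 mm, bar height 222 mm, hub to bar 486 mm. The handle could be confused with the black spool at (398,188), but I'm choosing the small black post on the rim at (362,220). I'll approach above it first.

Emit:
jog_arm(commands=[[[0,0,-25],0],[[-20,-25,-50],-8],[[-55,-65,-53],-17],[[-95,-110,-53],-26],[[-140,-160,-53],-35],[[-185,-215,-53],-44],[[-225,-265,-53],-53],[[-260,-300,-53],-61],[[-279,-323,-53],-67],[[-279,-323,-53],-67]], hand=0.5, squeeze=15)

```text
time_s: 1.35
tool_pos: [0.4851, -0.2599, 0.2902]
tcp_rot: [1.0, 0.026, -0.0, -0.001]
force: [-0.1, -1.0, 0.3]
finger_gap: 0.0463
```

```bash
python3 - <<'E'
from h import *
s=snap('side','side1');s2=snap('top','top1');st=get_state()
print(st['tool_pos'],st['tcp_rot'],st['force'],st['finger_gap'],st['joints'])
print(totool(st,np.array([.484,-.262,.206])-st['tool_pos']))
a=s['pixels'][110:230,260:380];b=s2['pixels'][160:280,290:410]
cv2.imwrite('pics/c4.png',np.hstack([cv2.resize(i,None,fx=3.3,fy=3.3,interpolation=cv2.INTER_CUBIC) for i in(a,b)]))
E
```

```text
[ 0.48368953 -0.26304984  0.28996726] [ 9.99751370e-01  2.22852747e-02 -6.65988100e-04 -3.49508703e-04] [-0.28209964 -1.05988422 -0.31988978] 0.0465042806193762 [ 0.67883026  0.35363335 -0.37964316  1.92349813  0.16484393  0.89595841
  0.26148605]
[ 0.4674483  -0.97379179 83.96744658]
```

View pics/c4.png

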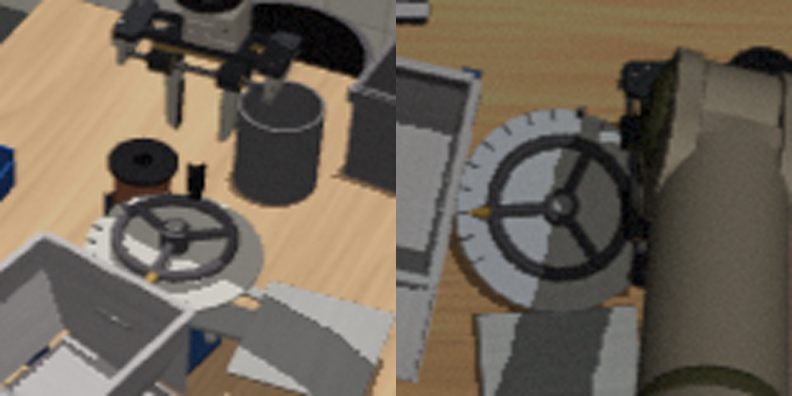

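The picture shows the fingers straddling the handle, which sits at about crop (196,180), so I'll descend.

Emit:
jog_arm(commands=[[[0,-1,20],0],[[0,-1,40],0],[[0,-1,60],0],[[0,-1,75],0],[[0,-1,84],0],[[0,-1,84],0],[[0,-1,84],0],[[0,-1,84],0],[[0,-1,84],0],[[0,-1,84],0]])

```text
time_s: 2.7
tool_pos: [0.4836, -0.262, 0.2062]
tcp_rot: [1.0, 0.022, -0.001, -0.0]
force: [-0.6, 0.7, -0.9]
finger_gap: 0.047
```

Emit:
jog_arm(commands=[[[0,0,0],0],[[0,0,0],0],[[0,0,0],0],[[0,0,0],0],[[0,0,0],0],[[0,0,0],0],[[0,0,0],0],[[0,0,0],0],[[0,0,0],0],[[0,0,0],0]], hand=0.0, squeeze=15)

```text
time_s: 3.95
tool_pos: [0.4847, -0.2622, 0.2063]
tcp_rot: [1.0, 0.022, 0.001, -0.0]
force: [6.3, -0.8, -2.4]
finger_gap: 0.0222
```

```bash
cat > arc.py <<'E'
from h import *
import sys
from scipy.spatial.transform import Rotation as Ro
def go(turn_deg,n=10):  # clockwise wheel turn
    st=get_state();p=st['tool_pos'];H=np.array([.481,-.197]);w=p[:2]-H
    R=Ro.from_quat(st['tcp_rot']);X=R.apply([1,0,0])
    print('pos',p.round(4),'F',st['force'].round(1),'M',st['wrist_torque'].round(2),'gap',st['finger_gap'])
    print('radius',np.hypot(*w),'ang',np.degrees(np.arctan2(w[1],w[0])),'wheel',np.arctan2(w[1],w[0])+np.pi+.195,'toolx',np.degrees(np.arctan2(X[1],X[0])))
    for i in range(1,n+1):
        a=-np.radians(turn_deg*i/n);c,s=np.cos(a),np.sin(a)
        d=np.array([c*w[0]-s*w[1],s*w[0]+c*w[1]])-w
        print(i,totool(st,np.r_[d,0]).round(0),turn_deg*i/n)
if __name__=='__main__': go(float(sys.argv[1]),int(sys.argv[2]))
E
python3 arc.py 50 9
```

```text
pos [ 0.4847 -0.2622  0.2063] F [ 6.3 -0.8 -2.4] M [-0.32 -1.16 -0.11] gap 0.022193871604421243
radius 0.06529168143861568 ang -86.74083180248347 wheel 1.8226795427178488 toolx 2.5580803762436837
1 [-6. -0. -0.] 5.555555555555555
2 [-13.  -1.  -0.] 11.11111111111111
3 [-19.  -3.  -0.] 16.666666666666668
4 [-25.  -5.  -0.] 22.22222222222222
5 [-31.  -7.  -0.] 27.77777777777778
6 [-36. -10.  -0.] 33.333333333333336
7 [-41. -14.  -0.] 38.888888888888886
8 [-46. -18.  -0.] 44.44444444444444
9 [-50. -23.  -0.] 50.0
```

Emit:
jog_arm(commands=[[[-6,0,0],5.5],[[-13,-1,0],11],[[-19,-3,0],16.5],[[-25,-5,0],22],[[-31,-7,0],28],[[-36,-10,0],33],[[-41,-14,0],39],[[-46,-18,0],44.5],[[-50,-23,0],50],[[-50,-23,0],50]])

```text
time_s: 5.2
tool_pos: [0.4322, -0.241, 0.2062]
tcp_rot: [0.916, -0.402, -0.001, 0.0]
force: [-4.9, 0.5, 5.0]
finger_gap: 0.0221
```

```bash
python3 arc.py 45 9
```

```text
pos [ 0.4322 -0.241   0.2062] F [-4.9  0.5  5. ] M [ 0.06  1.06 -0.04] gap 0.022121737061196734
radius 0.0657401034978318 ang -137.93655336336352 wheel 0.9291456385462415 toolx -47.41276541300695
1 [-6. -0.  0.] 5.0
2 [-11.  -1.   0.] 10.0
3 [-17.  -2.   0.] 15.0
4 [-22.  -4.   0.] 20.0
5 [-28.  -6.   0.] 25.0
6 [-33.  -9.   0.] 30.0
7 [-38. -12.   0.] 35.0
8 [-42. -16.   0.] 40.0
9 [-46. -20.   0.] 45.0
```

Emit:
jog_arm(commands=[[[-6,0,0],5],[[-11,-1,0],10],[[-17,-2,0],15],[[-22,-4,0],20],[[-28,-6,0],25],[[-33,-9,0],30],[[-38,-12,0],35],[[-42,-16,0],40],[[-46,-20,0],45],[[-46,-20,0],45]])

```text
time_s: 6.45
tool_pos: [0.414, -0.193, 0.2062]
tcp_rot: [-0.693, 0.721, 0.003, -0.001]
force: [-7.6, 1.5, 7.6]
finger_gap: 0.0222
```

```bash
python3 arc.py 7 3; python3 - <<'E'
from h import *
s=snap('side','side2');s2=snap('top','top2')
a=s['pixels'][140:230,270:360];b=s2['pixels'][180:270,295:385]
cv2.imwrite('pics/c5.png',np.hstack([cv2.resize(i,None,fx=4.4,fy=4.4,interpolation=cv2.INTER_CUBIC) for i in(a,b)]))
E
```

```text
pos [ 0.414  -0.193   0.2062] F [-7.6  1.5  7.6] M [0.33 1.41 0.02] gap 0.02217688491129727
radius 0.06711073186857609 ang 176.6060776037253 wheel 6.418950186807418 toolx -92.33123031596591
1 [-3. -0.  0.] 2.3333333333333335
2 [-5. -0.  0.] 4.666666666666667
3 [-8. -1.  0.] 7.0
```

View pics/c5.png

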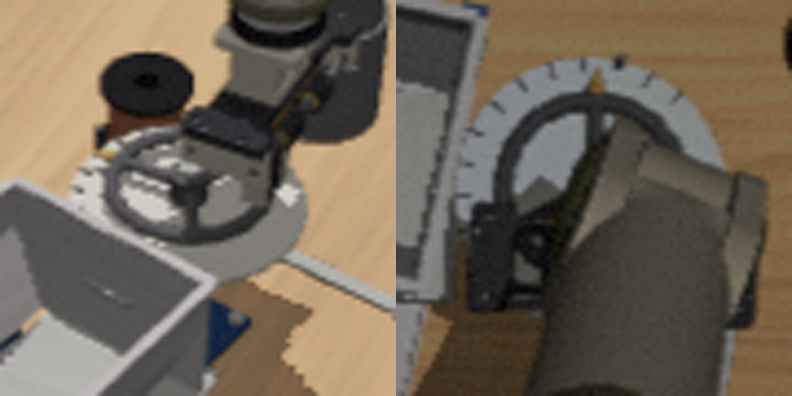

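```bash
cat > meas.py <<'E'
from h import *
from scipy.optimize import least_squares
s=load('top0');px=s['pixels'].astype(int)
# rim fit
P=[onplane(s,u,v,.177) for v in range(195,250) for u in range(310,372) if px[v,u].max()<95]
P=np.array(P)
c=np.array([.481,-.197])
for _ in range(3):
    r=np.hypot(*(P[:,:2]-c).T);k=(r>.052)&(r<.078)
    f=least_squares(lambda q:np.hypot(P[k,0]-q[0],P[k,1]-q[1])-q[2],[*c,.065],loss='soft_l1',f_scale=.003);c=f.x[:2]
print('rim',f.x,k.sum())
def blob(s,box,cond):
    u0,v0,u1,v1=box;a=s['pixels'][v0:v1,u0:u1].astype(int)
    m=cond(a);v,u=np.nonzero(m);return u+u0,v+v0,a[m]
dark=lambda a:a.max(2)<90
import sys
for n in sys.argv[1:]:
    T=load(n)
    u,v,a=blob(T,(338,188,352,199),dark);w=95-a.max(1)
    # only outside rim
    q=np.array([onplane(T,x,y,.17) for x,y in zip(u,v)]);k=np.hypot(*(q[:,:2]-c).T)>.08
    uu,vv=np.average(u[k],weights=w[k]),np.average(v[k],weights=w[k])
    for z in(.155,.17,.182):
        p=onplane(T,uu,vv,z)[:2]-c;print(n,'mark',uu.round(2),vv.round(2),k.sum(),z,np.hypot(*p).round(4),np.arctan2(p[1],p[0]).round(4))
    gold=lambda a:(a[...,2]-a[...,0]>60)&(a[...,2]>110)
    u,v,a=blob(T,(300,180,385,265),gold);q=np.array([onplane(T,x,y,.17) for x,y in zip(u,v)]);r=np.hypot(*(q[:,:2]-c).T);k=(r<.092)&(r>.068)
    # drop pts w/o
    p=q[k,:2].mean(0)-c;print(n,'ptr',k.sum(),np.hypot(*p),np.arctan2(p[1],p[0]))
    print(np.c_[u[k],v[k]].tolist()[:25])
E
python3 meas.py top0 top2
```

```text
rim [ 0.47764219 -0.19342174  0.06386245] 649
top0 mark 345.31 193.82 5 0.155 0.0987 -0.2222
top0 mark 345.31 193.82 5 0.17 0.0957 -0.2106
top0 mark 345.31 193.82 5 0.182 0.0933 -0.2007
top0 ptr 4 0.07465469882877433 1.6350773171755935
[[316, 223], [314, 224], [315, 224], [316, 224]]
top2 mark 345.28 193.84 5 0.155 0.0986 -0.2213
top2 mark 345.28 193.84 5 0.17 0.0956 -0.2096
top2 mark 345.28 193.84 5 0.182 0.0932 -0.1998
top2 ptr 2 0.07337246385772078 -0.06526283507868547
[[340, 200], [341, 200]]
```

Emit:
jog_arm(commands=[[[-2,0,0],2],[[-4,0,0],4],[[-6,0,0],6],[[-8,-1,0],7],[[-9,-1,0],8],[[-9,-1,0],8],[[-9,-1,0],8],[[-9,-1,0],8],[[-9,-1,0],8],[[-9,-1,0],8]])

```text
time_s: 7.8
tool_pos: [0.4148, -0.184, 0.2062]
tcp_rot: [-0.641, 0.768, 0.003, -0.002]
force: [-4.5, -2.1, 6.8]
finger_gap: 0.0221
```

```bash
python3 arc.py 1 1; python3 - <<'E'
from h import *
s=snap('side','side3');s2=snap('top','top3')
a=s['pixels'][140:200,270:320];b=s2['pixels'][180:240,320:370]
cv2.imwrite('pics/c6.png',np.hstack([cv2.resize(i,None,fx=8,fy=8,interpolation=cv2.INTER_CUBIC) for i in(a,b)]))
E
python3 meas.py top3
```

```text
pos [ 0.4148 -0.184   0.2062] F [-4.5 -2.1  6.8] M [-0.34  0.89  0.01] gap 0.02209639435144074
radius 0.06742407652262167 ang 168.87460528346892 wheel 6.284010538792138 toolx -100.28015966469127
1 [-1. -0.  0.] 1.0
rim [ 0.47764219 -0.19342174  0.06386245] 649
top3 mark 344.96 194.22 8 0.155 0.0972 -0.2137
top3 mark 344.96 194.22 8 0.17 0.0942 -0.2017
top3 mark 344.96 194.22 8 0.182 0.0918 -0.1915
top3 ptr 3 0.07599890118515373 -0.196892232133402
[[344, 199], [343, 200], [344, 200]]
```

View pics/c6.png

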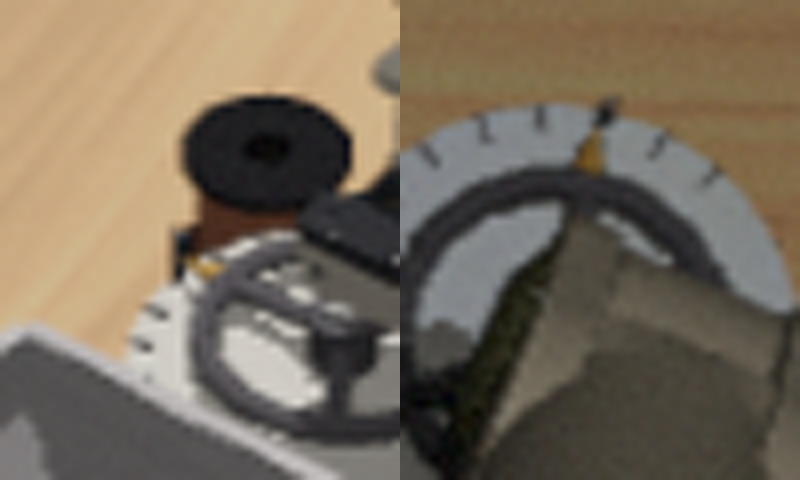

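```bash
python3 - <<'E'
from h import *
s=load('top3');t=load('side3')
c=np.array([.480,-.197])
for a in(-.25,-.2,-.15):
  for r,z in((.074,.17),(.089,.17),(.0915,.152),(.0915,.182)):
    p=np.r_[c+r*np.array([np.cos(a),np.sin(a)]),z]
    print(a,r,z,'top',((proj(s,p)[0]-[320,180])*8+[404,4]).round(0),'side',((proj(t,p)[0]-[270,140])*8+4).round(0))
a=t['pixels'][160:185,285:305];b=s['pixels'][186:206,335:355]
cv2.imwrite('pics/c7.png',np.hstack([cv2.resize(a,(400,500),interpolation=cv2.INTER_NEAREST),cv2.resize(b,(400,400),interpolation=cv2.INTER_NEAREST).repeat(1,0) if 0 else cv2.copyMakeBorder(cv2.resize(b,(400,400),interpolation=cv2.INTER_NEAREST),0,100,0,0,cv2.BORDER_CONSTANT)]))
E
```

```text
-0.25 0.074 0.17 top [611. 163.] side [223. 265.]
-0.25 0.089 0.17 top [620. 127.] side [198. 252.]
-0.25 0.0915 0.152 top [617. 129.] side [194. 279.]
-0.25 0.0915 0.182 top [626. 116.] side [195. 229.]
-0.2 0.074 0.17 top [602. 161.] side [218. 269.]
-0.2 0.089 0.17 top [610. 124.] side [192. 256.]
-0.2 0.0915 0.152 top [606. 126.] side [188. 284.]
-0.2 0.0915 0.182 top [615. 113.] side [188. 234.]
-0.15 0.074 0.17 top [593. 159.] side [213. 273.]
-0.15 0.089 0.17 top [599. 122.] side [187. 261.]
-0.15 0.0915 0.152 top [594. 124.] side [182. 289.]
-0.15 0.0915 0.182 top [603. 111.] side [183. 239.]
```

View pics/c7.png

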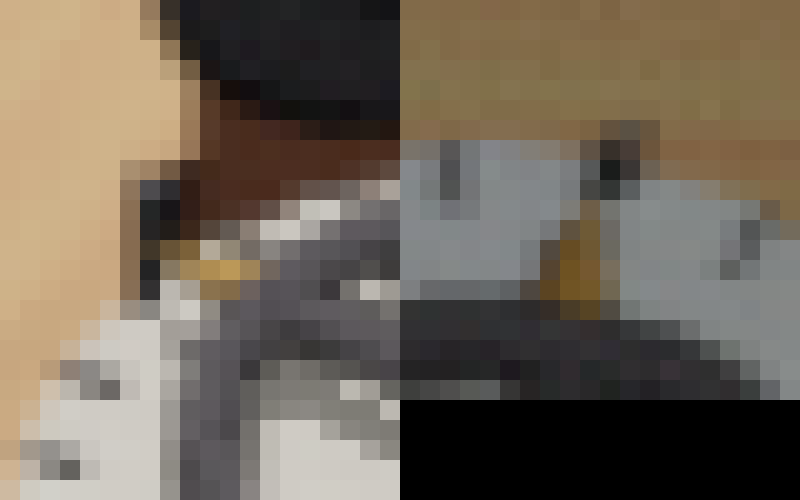

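The picture shows the pointer tip within about 3 mm of the rib, but the arm hides the hub. I'll let go, rise and move over to the tray side, then check again with a clear view.

Emit:
jog_arm(commands=[[[0,0,0],0],[[0,0,0],0],[[0,0,0],0],[[0,0,0],0],[[0,0,-10],0],[[0,0,-30],0],[[0,0,-60],0],[[0,0,-90],0],[[0,0,-110],0],[[0,0,-110],0]], hand=0.5)

```text
time_s: 9.15
tool_pos: [0.4161, -0.1845, 0.3179]
tcp_rot: [-0.641, 0.768, 0.002, -0.001]
force: [0.2, -0.1, -1.1]
finger_gap: 0.0462
```

```bash
python3 - <<'E'
from h import *
st=get_state();print(st['tool_pos'],st['joints'].round(2),st['force'])
print(totool(st,np.array([.577,.279,.32])-st['tool_pos']))
E
```

```text
[ 0.41614608 -0.1844919   0.31792374] [ 0.15  0.17  0.17  2.1  -0.04  0.88 -1.41] [ 0.18967248 -0.0665922  -1.0873817 ]
[-484.75922338  -75.55260632   -1.82768669]
```

Emit:
jog_arm(commands=[[[-30,-5,0],0],[[-80,-12,-2],0],[[-135,-21,-2],0],[[-190,-30,-2],0],[[-245,-38,-2],0],[[-300,-47,-2],0],[[-355,-55,-2],0],[[-410,-64,-2],0],[[-455,-71,-2],0],[[-485,-76,-2],0]])

```text
time_s: 10.4
tool_pos: [0.5773, 0.2816, 0.3187]
tcp_rot: [-0.642, 0.767, 0.002, -0.001]
force: [-0.1, -0.3, -0.0]
finger_gap: 0.0464
```

```bash
python3 - <<'E'
from h import *
st=get_state();print(st['tool_pos'],st['joints'].round(2),st['force'])
A=[snap('top','top4'),snap('top','top4b'),snap('top','top4c')];B=[snap('side','side4'),snap('side','side4b'),snap('side','side4c')]
a=np.mean([x['pixels'].astype(float) for x in B],0).astype(np.uint8);b=np.mean([x['pixels'].astype(float) for x in A],0).astype(np.uint8)
cv2.imwrite('pics/t4.png',b);cv2.imwrite('pics/s4.png',a)
cv2.imwrite('pics/c8.png',np.hstack([cv2.resize(i,None,fx=6,fy=6,interpolation=cv2.INTER_CUBIC) for i in(a[145:215,280:345],b[185:255,305:370])]))
E
```

```text
[0.57729484 0.28155446 0.31870361] [-0.52  0.42 -0.04  1.7   0.01  1.02 -2.3 ] [-0.07050929 -0.34064784 -0.00430635]
```

View pics/c8.png

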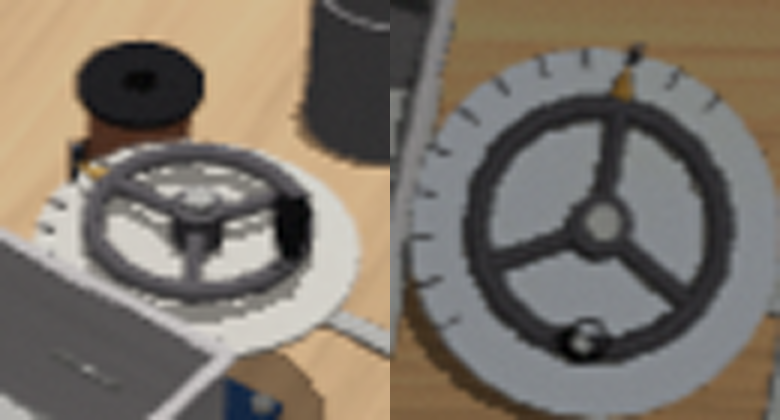

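View pics/s4.png

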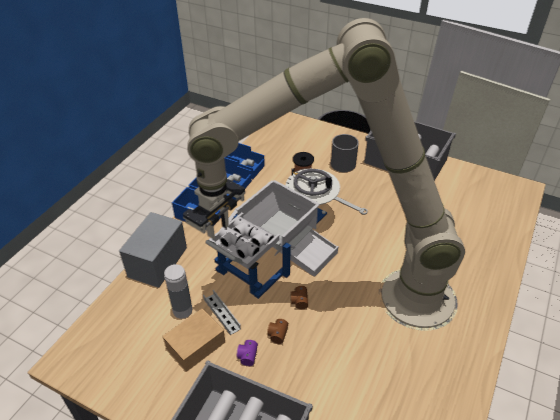

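```bash
python3 - <<'E'
from h import *
s=load('top4');t=load('side4')
b=cv2.imread('pics/t4.png').astype(int)
def P(x,y): return 305+(x-390+.5)/6-.5,185+(y+.5)/6-.5
# plate disc fit: boundary of the bright plate (z .152), white mask
g=cv2.cvtColor(b.astype(np.uint8),cv2.COLOR_BGR2HSV)
m=((g[...,1]<45)&(g[...,2]>110)).astype(np.uint8);mm=np.zeros_like(m);cv2.circle(mm,(340,222),36,1,-1);m&=mm
cs=cv2.findContours(m,cv2.RETR_EXTERNAL,cv2.CHAIN_APPROX_NONE)[0];c=max(cs,key=cv2.contourArea);(h)=cv2.convexHull(c)[:,0]
Q=np.array([onplane(s,u,v,.152)[:2] for u,v in h])
from scipy.optimize import least_squares
f=least_squares(lambda q:np.hypot(*(Q-q[:2]).T)-q[2],[.48,-.196,.1],loss='soft_l1',f_scale=.001);print('plate',f.x,np.hypot(*(Q-f.x[:2]).T).round(3))
c=f.x[:2]
for n,x,y,z in [('hub',603,223,.185),('handle',583,340,.228),('ptip',629,68,.17),('pbase',624,93,.17),('rib',633,57,.167),('ribtop',637,47,.182),('ribbase',629,63,.155)]:
    p=onplane(s,*P(x,y),z)[:2];d=p-c;print(n,p.round(4),np.hypot(*d).round(4),np.arctan2(d[1],d[0]).round(3))
E
```

```text
plate [ 0.48047949 -0.18889065  0.10255245] [0.098 0.1   0.1   0.101 0.102 0.103 0.104 0.105 0.122 0.123 0.122 0.104
 0.102 0.102 0.101 0.1   0.099 0.098 0.096 0.104 0.105 0.102 0.103 0.107
 0.108 0.108 0.094 0.096]
hub [ 0.4792 -0.1958] 0.007 -1.753
handle [ 0.4142 -0.1816] 0.0667 3.032
ptip [ 0.5644 -0.2106] 0.0866 -0.253
pbase [ 0.5508 -0.208 ] 0.0729 -0.266
rib [ 0.5709 -0.213 ] 0.0936 -0.261
ribtop [ 0.5736 -0.2134] 0.0963 -0.257
ribbase [ 0.5697 -0.2123] 0.0923 -0.257
```

```bash
python3 - <<'E'
from h import *
t=load('side4')
a=cv2.imread('pics/s4.png');b=cv2.imread('pics/t4.png')
cv2.imwrite('pics/c9.png',np.hstack([cv2.resize(a[162:182,287:307],(400,400),interpolation=cv2.INTER_CUBIC),cv2.resize(b[186:206,335:355],(400,400),interpolation=cv2.INTER_CUBIC)]))
E
```

```text
(no output)
```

View pics/c9.png

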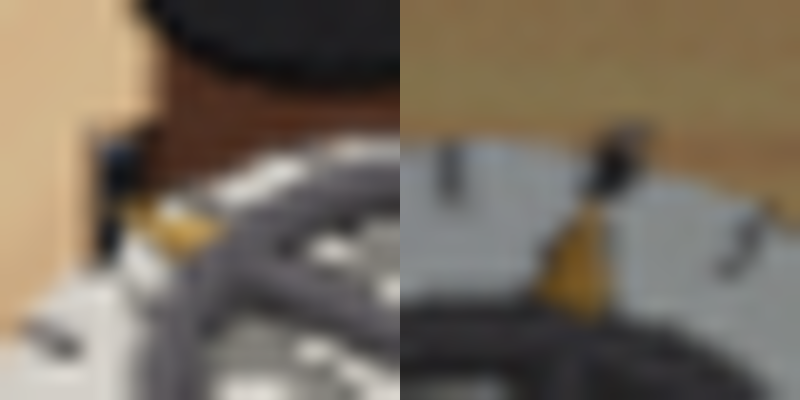

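```bash
cat > m2.py <<'E'
from h import *
import sys
def run(tf,sf,tn,sn):
    s=load(tf);t=load(sf);b=cv2.imread(tn).astype(float);a=cv2.imread(sn).astype(float)
    def cen(w,u0,v0):
        v,u=np.mgrid[0:w.shape[0],0:w.shape[1]];return ((w*u).sum()/w.sum()+u0,(w*v).sum()/w.sum()+v0)
    def gold(im,u0,v0,u1,v1):
        r=im[v0:v1,u0:u1];h=cv2.cvtColor(r.astype(np.uint8),cv2.COLOR_BGR2HSV);w=(r[...,2]-r[...,0]);w[(h[...,1]<115)|(w<35)|(r[...,1]<60)]=0;return cen(w,u0,v0),(w>0).astype(int)
    def dark(im,u0,v0,u1,v1,th):
        r=im[v0:v1,u0:u1].max(2);w=np.clip(th-r,0,None);return cen(w,u0,v0),(w>0).astype(int)
    gt,m1=gold(b,340,194,350,202);gs,m2=gold(a,291,170,300,176)
    rt,m3=dark(b,342,190,350,197,105);rs,m4=dark(a,290,167,296,177,75)
    for n,m in(('gt',m1),('gs',m2),('rt',m3),('rs',m4)):print(n);print('\n'.join(''.join('.#'[x] for x in r) for r in m))
    G,e=tri(s,gt,t,gs);R_,e2=tri(s,rt,t,rs);print('gold',gt,gs,G.round(4),e);print('rib',rt,rs,R_.round(4),e2)
    for c in((.480,-.197),(.4792,-.1958)):
        for P in(G,R_):
            d=P[:2]-c;print(np.hypot(*d).round(4),np.arctan2(d[1],d[0]).round(4))
run(*sys.argv[1:])
E
python3 m2.py top4 side4 pics/t4.png pics/s4.png
```

```text
gt
..........
..........
..........
....#.....
...##.....
...##.....
..###.....
....#.....
gs
.........
.........
..##.....
....##...
.........
.........
rt
........
........
...##...
..###...
..###...
..###...
........
rs
......
....##
...###
..####
..###.
..#...
..#...
..#...
......
......
gold (np.float64(343.42150170648466), np.float64(199.1075085324232)) (np.float64(294.779552715655), np.float64(172.62300319488818)) [ 0.5554 -0.2062  0.1749] 4.778552097551343
rib (np.float64(345.13662790697674), np.float64(193.90697674418604)) (np.float64(292.877245508982), np.float64(170.67365269461078)) [ 0.5695 -0.2124  0.1751] 1.0335419237696712
0.076 -0.1211
0.0908 -0.1707
0.0769 -0.1354
0.0918 -0.1821
```

```bash
python3 - <<'E'
from h import *
np.set_printoptions(linewidth=200)
b=cv2.imread('pics/t4.png').astype(int);b0=cv2.imread('pics/top0.png').astype(int)
a=cv2.imread('pics/s4.png').astype(int);a0=cv2.imread('pics/side0.png').astype(int)
print('top diff blue v192-202,u338-352');print((b0-b)[192:203,338:352,0]);print('red');print((b0-b)[192:203,338:352,2])
print('side blue v168-177 u288-302');print((a0-a)[168:178,288:302,0])
print('top4 blue');print(b[192:203,338:352,0])
E
```

```text
top diff blue v192-202,u338-352
[[ -3  -1   3  -2  -4  -2  -2  -2   5  -2  -4  -2  -2  -1]
 [ -2  -9  -1  -5  -4  -1  -3   1  -2  -3  -1   0   1  -2]
 [ -4  -3  -4  -4  -6  -3   0  -1   0  -1  -1  -1  -2  -2]
 [ -3  -3  -2  -2  -4   2  29  10  -4  -3  -4  -3  -1  -3]
 [ -2  -5  -7  -3  -4  14  58  18  -1  -3  -4  -3  -4  -5]
 [ -1  -2  -6  -2  14  75  81  34  -1  -6  -4   0  -2  -3]
 [ -3  -4  -4  13  69  98  84  35  -2  -8  -5  -4  -1  -4]
 [ -1  -2  -3  13  85 101  86  44  -3  -3  -2  -3  -1   1]
 [ -3  -3   2  24  72  78  86  51  -2  -3  -1   0  -6  -4]
 [ -2   0   0   5   6  17  27  11  -5  -5  -4  -5  -4  -6]
 [ -3   2   1  -2  -2  -2  -6   2  -6  -9  -1   1  -6  -4]]
red
[[ -3  -3  -1  -1  -5  -1  -3  -5   3   0  -5  -1  -4  -4]
 [ -1  -9   0  -6  -3  -4  -4  -1  -4  -3  -4  -2   2  -4]
 [ -3  -3  -1  -3  -6  -3  -1  -1   2  -1  -2  -1  -3  -2]
 [ -3  -4  -4  -3  -4   3  21   7  -3  -4  -5  -5  -3  -2]
 [ -4  -5  -5  -2  -3   3  14   5   1  -1  -3  -4  -6  -4]
 [ -2  -1  -6   1  11  38  19  20   2  -9  -3  -2  -2  -2]
 [ -4  -3  -4  11  47  27  20  21  -1  -6  -5  -5  -3  -4]
 
[... 814 characters left out ...]
-7  33  37   3  -1  -4  -5  39  62  57]]
top4 blue
[[ 78  81  78  78  77  73  68  63  69  66  72  73  72  72]
 [122 140 131 121 114  95  69  37  55  61  66  67  67  68]
 [122 140 139 140 139 130  90  29  51  85  85  77  71  70]
 [119 137 137 137 140 126  69  52  98 135 136 130 110  89]
 [124 138 141 138 137 121  73 111 135 138 137 136 137 136]
 [137 138 140 137 121  63  54  98 136 136 136 133 136 123]
 [139 139 138 125  66  33  50  95 134 137 135 136 134 120]
 [138 138 137 119  48  34  48  90 138 138 137 136 124  96]
 [108 108  99  65  31  35  43  82 135 138 137 136 137 134]
 [ 51  50  49  41  43  37  40  66 115 134 134 138 140 139]
 [ 51  52  48  52  53  50  47  46  57  69  78 111 135 136]]
```

The clear view shows the pointer about 0.035 rad (3 mm) short of the rib, and both cameras agree on the direction. I'll go back and correct that.

```bash
python3 - <<'E'
from h import *
st=get_state()
print(totool(st,np.array([.4148,-.184,.316])-st['tool_pos']))
E
```

```text
[483.42147939  76.85062786   4.05255442]
```

Emit:
jog_arm(commands=[[[30,5,0],0],[[80,12,2],0],[[135,21,3],0],[[190,30,4],0],[[245,39,4],0],[[300,48,4],0],[[355,56,4],0],[[410,65,4],0],[[455,72,4],0],[[483,77,4],0]])

```text
time_s: 11.95
tool_pos: [0.4125, -0.1863, 0.3164]
tcp_rot: [-0.639, 0.769, 0.001, -0.001]
force: [1.2, 0.7, 0.1]
finger_gap: 0.0465
```

```bash
python3 - <<'E'
from h import *
st=get_state();print(st['tool_pos'],st['tcp_rot'])
print(totool(st,np.array([.4148,-.184,.206])-st['tool_pos']))
E
```

```text
[ 0.4125275  -0.1863417   0.31640126] [-0.63880902  0.76936368  0.00106608 -0.00119753]
[ -2.77263198  -2.15326163 110.39367095]
```

Emit:
jog_arm(commands=[[[-3,-2,20],0],[[-3,-2,45],0],[[-3,-2,70],0],[[-3,-2,90],0],[[-3,-2,103],0],[[-3,-2,110],0],[[-3,-2,110],0],[[-3,-2,110],0],[[-3,-2,110],0],[[-3,-2,110],0]])

```text
time_s: 13.2
tool_pos: [0.4149, -0.1838, 0.2067]
tcp_rot: [-0.639, 0.769, 0.001, -0.001]
force: [-0.5, 0.2, -0.0]
finger_gap: 0.0466
```

Emit:
jog_arm(commands=[[[0,0,0],0],[[0,0,0],0],[[0,0,0],0],[[0,0,0],0],[[0,0,0],0],[[0,0,0],0],[[0,0,0],0],[[0,0,0],0],[[0,0,0],0],[[0,0,0],0]], hand=0.0, squeeze=15)

```text
time_s: 14.45
tool_pos: [0.4149, -0.1839, 0.2067]
tcp_rot: [-0.639, 0.769, 0.001, -0.001]
force: [0.2, -2.8, -1.1]
finger_gap: 0.022
```

```bash
python3 - <<'E'
from h import *
st=get_state();print(st['tool_pos'],st['tcp_rot'],st['force'],st['finger_gap'])
print(totool(st,np.array([.4152,-.1817,.206])-st['tool_pos']))
E
```

```text
[ 0.41485104 -0.18385932  0.20669704] [-6.38774948e-01  7.69392581e-01  7.54023383e-04 -1.02695442e-03] [ 0.17071452 -2.836009   -1.08402442] 0.02200488970345191
[-2.18709564  0.05243815  0.69582283]
```

Emit:
jog_arm(commands=[[[-1,0,0],1],[[-2,0,0],2],[[-2.4,0,0],2],[[-2.4,0,0],2],[[-2.4,0,0],2],[[-2.4,0,0],2],[[-2.4,0,0],2],[[-2.4,0,0],2],[[-2.4,0,0],2],[[-2.4,0,0],2]])

```text
time_s: 15.7
tool_pos: [0.4153, -0.1816, 0.2067]
tcp_rot: [-0.625, 0.78, 0.001, -0.001]
force: [-1.0, -4.2, -0.7]
finger_gap: 0.0221
```

Emit:
jog_arm(commands=[[[0,0,0],0],[[0,0,0],0],[[0,0,0],0],[[0,0,0],0],[[0,0,-10],0],[[0,0,-30],0],[[0,0,-60],0],[[0,0,-90],0],[[0,0,-112],0],[[0,0,-112],0]], hand=0.5)

```text
time_s: 16.95
tool_pos: [0.4162, -0.1818, 0.3205]
tcp_rot: [-0.625, 0.78, -0.001, 0.0]
force: [-1.0, 0.7, -0.5]
finger_gap: 0.0465
```

Emit:
jog_arm(commands=[[[-30,-5,0],0],[[-80,-12,-2],0],[[-135,-21,-2],0],[[-190,-30,-2],0],[[-245,-38,-2],0],[[-300,-47,-2],0],[[-355,-55,-2],0],[[-410,-64,-2],0],[[-455,-71,-2],0],[[-484,-58,-2],0]])

```text
time_s: 18.2
tool_pos: [0.5789, 0.2798, 0.3203]
tcp_rot: [-0.625, 0.78, -0.001, -0.001]
force: [0.0, 0.2, -0.5]
finger_gap: 0.0465
```

```bash
python3 - <<'E'
from h import *
st=get_state();print(st['tool_pos'],st['tcp_rot'],st['joints'].round(2),st['force'])
A=[snap('top','top5'),snap('top','top5b'),snap('top','top5c')];B=[snap('side','side5'),snap('side','side5b'),snap('side','side5c')]
a=np.mean([x['pixels'].astype(float) for x in B],0).astype(np.uint8);b=np.mean([x['pixels'].astype(float) for x in A],0).astype(np.uint8)
cv2.imwrite('pics/t5.png',b);cv2.imwrite('pics/s5.png',a)
cv2.imwrite('pics/c10.png',np.hstack([cv2.resize(a[162:182,287:307],(400,400),interpolation=cv2.INTER_CUBIC),cv2.resize(b[186:206,335:355],(400,400),interpolation=cv2.INTER_CUBIC)]))
np.set_printoptions(linewidth=200)
b0=cv2.imread('pics/top0.png').astype(int);a0=cv2.imread('pics/side0.png').astype(int)
print((b0-b)[193:203,338:352,0]);print((a0-a)[168:178,288:302,0])
def rowc(w): 
    w=np.clip(w-8,0,None);u=np.arange(w.shape[1]);return ((w*u).sum(1)/w.sum(1)+341).round(2)
for n in('t4','t5'):
    x=cv2.imread(f'pics/{n}.png').astype(int);print(n,rowc((b0-x)[195:201,341:346,0]))
for n in('s4','s5'):
    x=cv2.imread(f'pics/{n}.png').astype(int);w=np.clip((a0-x)[171:176,293:298,0]-8,0,None);v,u=np.mgrid[171:176,293:298];print(n,(w*u).sum()/w.sum(),(w*v).sum()/w.sum())
E
```

```text
[0.57889589 0.27979125 0.32033852] [-6.25438012e-01  7.80273398e-01 -5.10630530e-04 -6.75867801e-04] [-0.52  0.42 -0.03  1.7   0.02  1.02 -2.34] [ 0.03403315  0.16005965 -0.4943226 ]
[[  0  -6  -4  -3  -5  -3  -2  -1  -2  -2  -2   1   2  -2]
 [ -4  -4  -3  -2  -5  -2  -3   0   0  -2   0  -2  -5  -2]
 [ -4  -4  -2  -4  -4  -5  -1  13   1  -3  -5  -1  -1  -3]
 [ -1  -5  -2   0  -7  -4  10  48  19  -2  -5  -5  -2  -3]
 [ -1  -2  -4  -2  -3  17  70  66  21  -5  -3  -3  -3  -4]
 [ -4  -5  -6  -1  11  65  99  76  32  -5  -6  -4  -2  -4]
 [ -3  -3  -4  -6  13  87  99  80  37  -1  -2  -2  -2   1]
 [ -3  -4  -6  -7  49  82  95  87  43  -3  -2   0  -6  -3]
 [  0   0   0  -2  10  16  28  36  26  -4  -8  -4   0  -6]
 [ -4   3   0  -2   2  -4  -8   2  -2 -13 -12   1  -4  -5]]
[[ -6  -6  -5  -5  -6  -5  -1   0  -2  -2  -3  -4   2  -3]
 [ -6  -5  -6  -5  -5  -5  -6  -5  -4  -5  -1  -4  -2  -3]
 [ -5  -7  -6  -5   0  -2  -3  -2  -2  -2  -4  -3  -7  -7]
 [ -8  -6  -6  -4  -2  -1   6  24   2  -6  -7  -7  -5  -4]
 [ -6  -4  -4  -3  -6 -16  35  70  48  -5 -12  -8  -7  -4]
 [ -6  -6  -6  -7  -1  -5  60 104 110  45  -7  -5  -8 -10]
 [ -7  -6  -7  -4  -3  -6  -7  55  94  21  -5  -7 -38 -33]
 [ -6  -5  -6  -6  -6  -3  -4  14  11  -6  -6 -13 -33 -28]
 [ -6  -7  -7  -8  -7  33  57  20  -5  -4  -4  21  45  41]
 [ -7  -7  -8  -7  -7  -7   3   5  -2  -3  -7  10  36  48]]
t4 [344.09 344.06 343.69 343.23 343.22 343.25]
t5 [345.   344.95 344.38 344.02 343.93 343.73]
s4 295.187106918239 173.30188679245282
s5 295.42930153321976 173.00511073253833
```

View pics/c10.png

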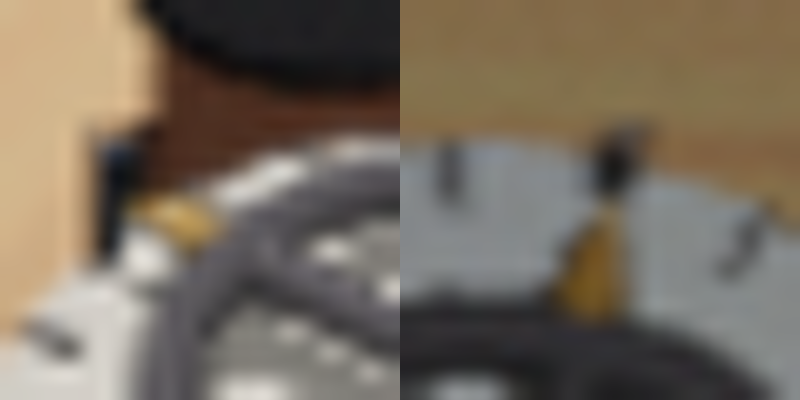

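The picture shows the pointer now lined up with the rib, within about 1 mm. Next I'll lower onto the tray bar.

Emit:
jog_arm(commands=[[[2,3,20],-1],[[2,3,45],-1],[[2,3,65],-1],[[2,3,82],-1],[[2,3,94],-1],[[2,3,102],-1],[[2,3,102],-1],[[2,3,102],-1],[[2,3,102],-1],[[2,3,102],-1]], hand=0.42)

```text
time_s: 19.75
tool_pos: [0.5753, 0.275, 0.2201]
tcp_rot: [-0.631, 0.775, -0.001, -0.0]
force: [-0.0, 0.2, -0.3]
finger_gap: 0.0389
```

```bash
python3 - <<'E'
from h import *
s=snap('side','side6');s2=snap('top','top6');st=get_state();print(st['tool_pos'],st['force'])
cv2.imwrite('pics/c11.png',np.hstack([cv2.resize(i,None,fx=4,fy=4,interpolation=cv2.INTER_CUBIC) for i in(s['pixels'][190:290,190:290],s2['pixels'][150:250,150:250])]))
E
```

```text
[0.57528528 0.27489723 0.2199237 ] [-0.21707643  0.58477772  0.61157792]
```

View pics/c11.png

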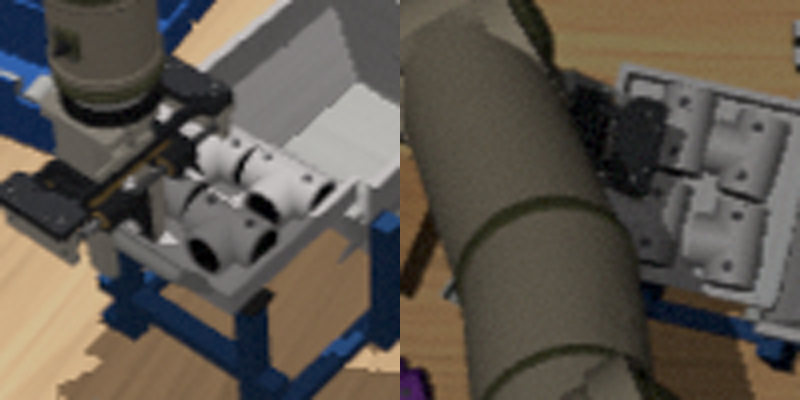

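The picture shows the bar between the fingers, so I'll centre on it and close.

Emit:
jog_arm(commands=[[[-3,0,1],0],[[-3,0,2],0],[[-3,0,2],0],[[-3,0,2],0],[[-3,0,2],0],[[-3,0,2],0],[[-3,0,2],0],[[-3,0,2],0],[[-3,0,2],0],[[-3,0,2],0]], hand=0.0, squeeze=30)

```text
time_s: 21.1
tool_pos: [0.5763, 0.2804, 0.2181]
tcp_rot: [-0.632, 0.775, -0.0, 0.001]
force: [2.3, 6.9, -2.2]
finger_gap: 0.013
```

```bash
cat > lift.py <<'E'
from h import *
import sys
st=get_state();p=st['tool_pos'];print(p,'F',st['force'].round(1),'M',st['wrist_torque'].round(2),st['finger_gap'],st['joints'].round(2))
phi=-.197;y=np.array([-np.sin(phi),np.cos(phi),0]);H=np.array([.480,-.1965,0])+.310*y;hz=.155
r=(p-H)@y;z=p[2]-hz;print('out',r,'up',z,'rad',np.hypot(r,z),'tilt',np.arctan2(z,r)-np.arctan2(65,175))
a0,a1,n=float(sys.argv[1]),float(sys.argv[2]),int(sys.argv[3])
b=np.arctan2(z,r);R=np.hypot(r,z);c=b-(np.arctan2(65,175))
for i in range(1,n+1):
    t=np.arctan2(65,175)+ (c+(a1-c)*i/n)
    d=y*(R*np.cos(t)-r)+np.array([0,0,R*np.sin(t)-z]);print(i,totool(st,d).round(0))
E
python3 lift.py 0 .5 9
```

```text
[0.57632101 0.28040092 0.21812797] F [ 2.3  6.9 -2.2] M [ 1.53 -0.44 -0.01] 0.012972047453846001 [-0.52  0.52 -0.04  1.82  0.03  0.8  -2.34]
out 0.17652953077956465 up 0.06312796578831928 rad 0.1874775061222665 tilt -0.012201522202474502
1 [  4.  -0. -10.]
2 [  8.  -0. -20.]
3 [ 13.  -0. -29.]
4 [ 19.  -0. -38.]
5 [ 25.  -0. -47.]
6 [ 31.  -0. -56.]
7 [ 38.  -0. -64.]
8 [ 46.  -0. -71.]
9 [ 53.  -0. -79.]
```

Emit:
jog_arm(commands=[[[2,0,-5],0],[[6,0,-14],0],[[11,0,-25],0],[[16,0,-34],0],[[22,0,-43],0],[[28,0,-51],0],[[34,0,-60],0],[[42,0,-68],0],[[49,0,-75],0],[[53,0,-79],0]])

```text
time_s: 22.35
tool_pos: [0.5656, 0.2279, 0.2978]
tcp_rot: [-0.632, 0.775, -0.0, 0.002]
force: [3.3, 3.2, -1.8]
finger_gap: 0.0128
```

```bash
python3 lift.py 0 1.08 20; python3 - <<'E'
from h import *
s=snap('side','side7')
cv2.imwrite('pics/c12.png',cv2.resize(s['pixels'][150:300,170:350],None,fx=4,fy=4,interpolation=cv2.INTER_CUBIC))
E
```

```text
[0.56556262 0.22789206 0.29778022] F [ 3.3  3.2 -1.8] M [ 1.   -0.68  0.05] 0.012755641260549228 [-0.45  0.4  -0.04  1.81  0.02  0.93 -2.27]
out 0.12293056361390875 up 0.14278021725995646 rad 0.18840943158778872 tilt 0.5043277590568469
1 [ 4. -0. -3.]
2 [ 8. -0. -7.]
3 [ 13.  -0. -10.]
4 [ 17.  -0. -13.]
5 [ 22.  -0. -16.]
6 [ 26.  -0. -19.]
7 [ 31.  -0. -22.]
8 [ 36.  -0. -24.]
9 [ 41.  -0. -27.]
10 [ 46.  -0. -29.]
11 [ 50.  -0. -31.]
12 [ 56.  -0. -33.]
13 [ 61.  -0. -35.]
14 [ 66.  -0. -37.]
15 [ 71.  -1. -39.]
16 [ 76.  -1. -40.]
17 [ 81.  -1. -41.]
18 [ 87.  -1. -42.]
19 [ 92.  -1. -43.]
20 [ 97.  -1. -44.]
```

View pics/c12.png

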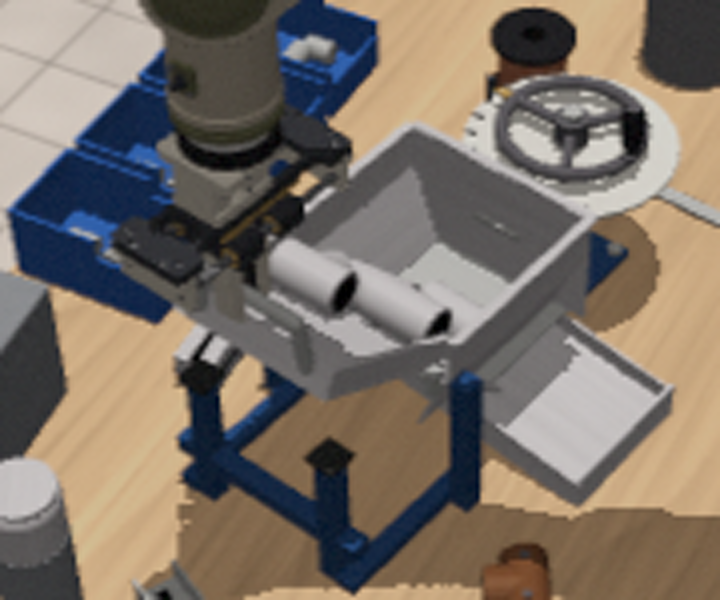

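The tray is tilted 0.5 rad, the grip is good and the tees are starting to slide. I'll keep lifting.

Emit:
jog_arm(commands=[[[3,0,-2],0],[[7,0,-6],0],[[12,0,-9],0],[[17,0,-13],0],[[22,0,-16],0],[[27,0,-20],0],[[33,0,-23],0],[[38,0,-26],0],[[43,0,-28],0],[[46,0,-29],0]])

```text
time_s: 23.65
tool_pos: [0.5566, 0.1833, 0.3283]
tcp_rot: [-0.632, 0.775, -0.0, 0.003]
force: [2.5, 5.4, 5.1]
finger_gap: 0.0133
```

```bash
python3 lift.py 0 1.1 9; python3 - <<'E'
from h import *
s=snap('side','side8')
cv2.imwrite('pics/c13.png',cv2.resize(s['pixels'][150:300,170:350],None,fx=4,fy=4,interpolation=cv2.INTER_CUBIC))
E
```

```text
[0.55657442 0.18325594 0.32827531] F [2.5 5.4 5.1] M [ 1.7  -0.65  0.  ] 0.01330776992946793 [-0.39  0.34 -0.03  1.82  0.01  0.98 -2.2 ]
out 0.077398542077603 up 0.17327530812147182 rad 0.18977583281421656 tilt 0.7950712076138071
1 [ 6. -0. -3.]
2 [12. -0. -5.]
3 [18. -0. -7.]
4 [24. -0. -9.]
5 [ 30.  -0. -11.]
6 [ 37.  -0. -12.]
7 [ 43.  -0. -14.]
8 [ 49.  -0. -15.]
9 [ 56.  -0. -16.]
```

View pics/c13.png

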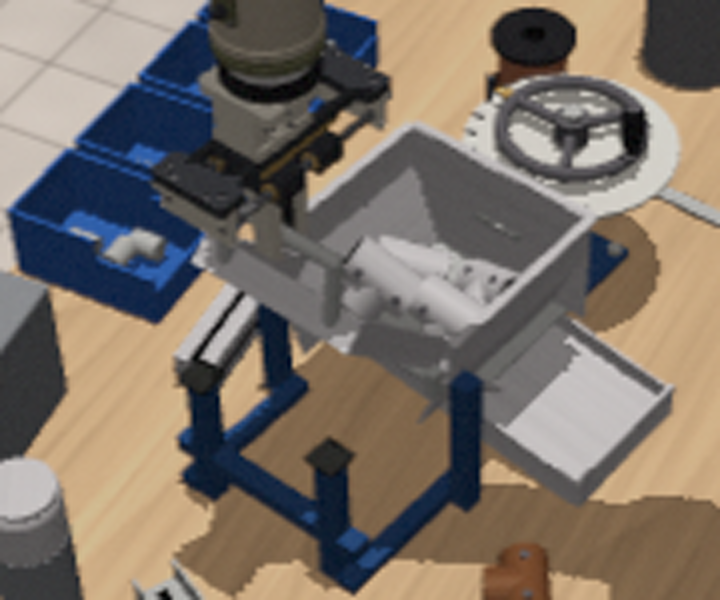

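Emit:
jog_arm(commands=[[[6,0,-2],0],[[12,0,-4],0],[[18,0,-6],0],[[24,0,-8],0],[[30,0,-10],0],[[37,0,-11],0],[[43,0,-12],0],[[49,0,-13],0],[[55,0,-14],0],[[57,0,-14],0]])

```text
time_s: 24.95
tool_pos: [0.5449, 0.1269, 0.3433]
tcp_rot: [-0.632, 0.775, -0.0, 0.004]
force: [-0.2, 4.3, 8.9]
finger_gap: 0.013
```

```bash
python3 lift.py 0 1.1 1; python3 - <<'E'
from h import *
s=snap('side','side9');s2=snap('top','top9')
cv2.imwrite('pics/c14.png',np.hstack([cv2.resize(i,None,fx=3.3,fy=3.3,interpolation=cv2.INTER_CUBIC) for i in(s['pixels'][160:280,200:320],s2['pixels'][150:270,200:320])]))
E
```

```text
[0.54493865 0.12690527 0.34328472] F [-0.2  4.3  8.9] M [ 1.19 -0.24  0.04] 0.012954550591156855 [-0.32  0.29 -0.02  1.86  0.    0.99 -2.11]
out 0.019860351997735868 up 0.18828471975815161 rad 0.18932926154157909 tilt 1.1100686239151858
1 [-2.  0.  0.]
```

View pics/c14.png

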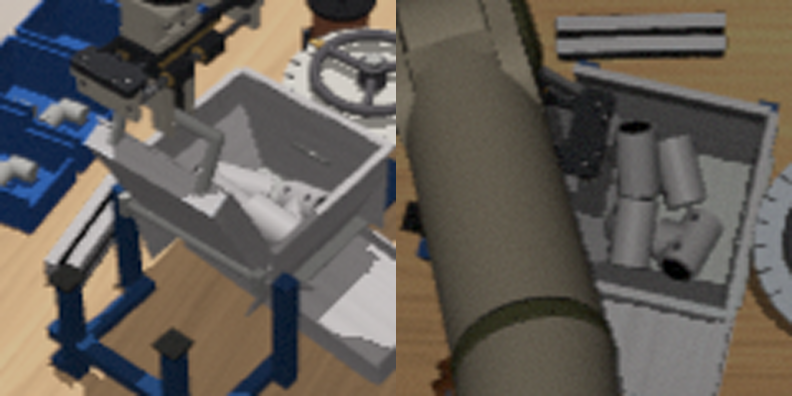

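Emit:
jog_arm(commands=[[[3,0,0],0],[[6,0,0],0],[[8,0,0],0],[[8,0,0],0],[[8,0,0],0],[[8,0,0],0],[[8,0,0],0],[[8,0,0],0],[[8,0,0],0],[[8,0,0],0]])

```text
time_s: 26.3
tool_pos: [0.5431, 0.1189, 0.344]
tcp_rot: [-0.632, 0.775, -0.0, 0.004]
force: [1.0, 2.2, 8.6]
finger_gap: 0.0132
```

```bash
python3 lift.py 0 .8 10; python3 - <<'E'
from h import *
s=snap('side','side10');s2=snap('top','top10')
phi=-.197;y=np.array([-np.sin(phi),np.cos(phi),0]);x=np.array([np.cos(phi),np.sin(phi),0]);O=np.array([.480,-.1965,0])+.195*y
C=cloud(s2)-O;fx=C@x;fy=C@y
for u,v in((265,195),(271,200),(271,218),(272,190),(286,203),(290,225)):print(u,v,fx[v,u].round(3),fy[v,u].round(3),C[v,u,2].round(3))
cv2.imwrite('pics/c15.png',np.hstack([cv2.resize(i,None,fx=3.3,fy=3.3,interpolation=cv2.INTER_CUBIC) for i in(s['pixels'][160:280,200:320],s2['pixels'][150:270,200:320])]))
E
```

```text
[0.54310134 0.11887068 0.3439988 ] F [1.  2.2 8.6] M [ 0.86 -0.04  0.08] 0.01317991352067311 [-0.31  0.28 -0.01  1.86  0.    0.99 -2.09]
out 0.011621550742962826 up 0.1889988049641714 rad 0.1893557728709536 tilt 1.1537476904773287
1 [-7.  0.  1.]
2 [-13.   0.   1.]
3 [-20.   0.   2.]
4 [-27.   0.   4.]
5 [-33.   0.   5.]
6 [-40.   0.   7.]
7 [-46.   0.   9.]
8 [-52.   0.  11.]
9 [-59.   0.  13.]
10 [-65.   1.  16.]
265 195 -0.013 0.033 0.451
271 200 0.025 0.035 0.146
271 218 -0.032 0.022 0.143
272 190 0.054 0.038 0.165
286 203 0.029 -0.014 0.128
290 225 -0.038 -0.042 0.125
```

View pics/c15.png

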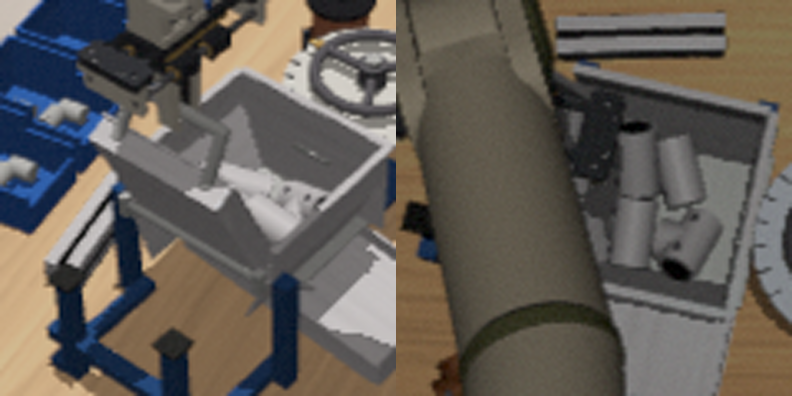

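The picture shows all four tees lying in the hopper, at feeder y of 40 mm or less and below the rim. Now I'll lower the tray.

Emit:
jog_arm(commands=[[[-4,0,0],0],[[-10,0,1],0],[[-17,0,2],0],[[-24,0,4],0],[[-31,0,5],0],[[-38,0,7],0],[[-45,0,9],0],[[-52,0,12],0],[[-59,0,14],0],[[-65,1,17],0]])

```text
time_s: 27.65
tool_pos: [0.5559, 0.1826, 0.3268]
tcp_rot: [-0.632, 0.775, -0.001, 0.004]
force: [5.3, -0.6, -0.6]
finger_gap: 0.013
```

```bash
python3 lift.py 0 .42 10
```

```text
[0.55589642 0.18260846 0.32681805] F [ 5.3 -0.6 -0.6] M [-0.63 -0.95  0.02] 0.01295035915376972 [-0.39  0.34 -0.03  1.83  0.01  0.97 -2.2 ]
out 0.07663088261780159 up 0.17181804971728518 rad 0.1881322257866386 tilt 0.7956377365615432
1 [-6.  0.  3.]
2 [-13.   0.   6.]
3 [-19.   0.  10.]
4 [-25.   0.  14.]
5 [-31.   0.  17.]
6 [-36.   0.  22.]
7 [-42.   0.  26.]
8 [-47.   1.  31.]
9 [-52.   1.  35.]
10 [-57.   1.  40.]
```

Emit:
jog_arm(commands=[[[-6,0,3],0],[[-13,0,6],0],[[-19,0,10],0],[[-25,0,14],0],[[-31,0,18],0],[[-36,0,22],0],[[-42,0,26],0],[[-47,1,31],0],[[-52,1,35],0],[[-57,1,40],0]])

```text
time_s: 28.9
tool_pos: [0.5674, 0.239, 0.287]
tcp_rot: [-0.631, 0.775, -0.001, 0.004]
force: [5.5, -0.6, -0.9]
finger_gap: 0.0132
```

```bash
python3 lift.py 0 .1 10
```

```text
[0.5674419  0.2389676  0.28699563] F [ 5.5 -0.6 -0.9] M [-0.48 -1.08  0.  ] 0.013211041736809296 [-0.46  0.41 -0.04  1.81  0.02  0.91 -2.29]
out 0.13415971605663243 up 0.13199563464765937 rad 0.1882064743265614 tilt 0.4216315625248052
1 [-4.  0.  4.]
2 [-8.  0.  9.]
3 [-12.   0.  14.]
4 [-16.   0.  18.]
5 [-19.   0.  23.]
6 [-23.   0.  28.]
7 [-26.   0.  33.]
8 [-29.   0.  39.]
9 [-32.   1.  44.]
10 [-35.   1.  49.]
```

Emit:
jog_arm(commands=[[[-4,0,4],0],[[-8,0,9],0],[[-12,0,14],0],[[-16,0,18],0],[[-19,0,23],0],[[-23,0,28],0],[[-26,0,33],0],[[-29,0,39],0],[[-32,1,44],0],[[-35,1,49],0]])

```text
time_s: 30.15
tool_pos: [0.5746, 0.2734, 0.2379]
tcp_rot: [-0.631, 0.776, -0.002, 0.005]
force: [5.7, -2.0, -1.7]
finger_gap: 0.0128
```

```bash
python3 lift.py 0 -.012 5
```

```text
[0.57455938 0.27335462 0.23791608] F [ 5.7 -2.  -1.7] M [-0.55 -0.98  0.03] 0.012797858902140241 [-0.51  0.49 -0.04  1.82  0.03  0.83 -2.34]
out 0.1692747111605724 up 0.0829160770595806 rad 0.1884913888575431 tilt 0.09984384265464885
1 [-2.  0.  4.]
2 [-3.  0.  8.]
3 [-5.  0. 12.]
4 [-7.  0. 15.]
5 [-8.  0. 19.]
```

Emit:
jog_arm(commands=[[[-1,0,3],0],[[-2,0,6],0],[[-4,0,9],0],[[-5,0,12],0],[[-6,0,15],0],[[-7,0,17],0],[[-7,0,19],0],[[-7,0,20],0],[[-7,0,20],0],[[-7,0,20],0]])

```text
time_s: 31.4
tool_pos: [0.5761, 0.2807, 0.2201]
tcp_rot: [-0.631, 0.776, -0.002, 0.005]
force: [-2.1, 0.4, 15.7]
finger_gap: 0.0132
```

```bash
python3 lift.py 0 -.012 1;python3 - <<'E'
from h import *
s=snap('side','side11')
cv2.imwrite('pics/c16.png',cv2.resize(s['pixels'][150:300,170:350],None,fx=4,fy=4,interpolation=cv2.INTER_CUBIC))
E
```

```text
[0.5761435  0.28066498 0.22005261] F [-2.1  0.4 15.7] M [-0.21  0.47  0.08] 0.01320412322508988 [-0.52  0.51 -0.04  1.83  0.03  0.79 -2.35]
out 0.1767537370680135 up 0.06505260973139734 rad 0.18834469889108624 tilt -0.0029802312780455864
1 [-1.  0.  2.]
```

View pics/c16.png

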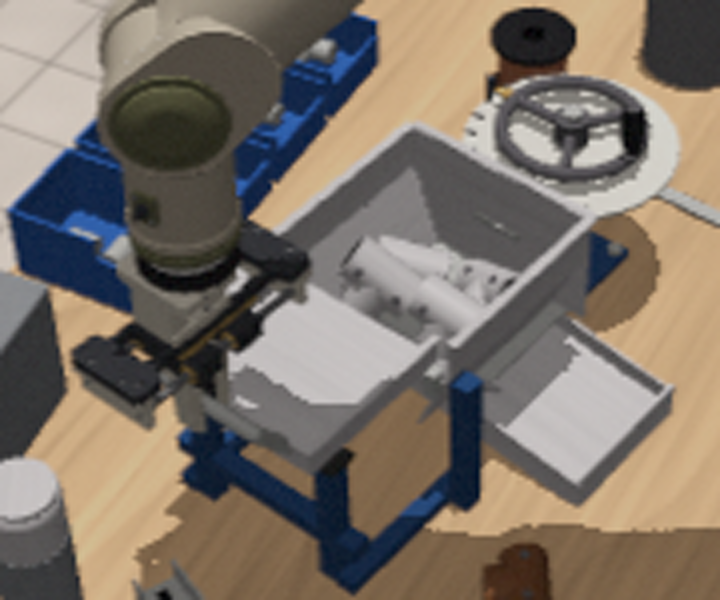

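The tray is empty and resting: 16 N of contact force with the bar at its level height. I'll release it and go straight up.

Emit:
jog_arm(commands=[[[0,0,-1],0],[[0,0,-1],0],[[0,0,-1],0],[[0,0,-1],0],[[0,0,-1],0],[[0,0,-15],0],[[0,0,-40],0],[[0,0,-70],0],[[0,0,-95],0],[[0,0,-105],0]], hand=0.42)

```text
time_s: 32.7
tool_pos: [0.5756, 0.2804, 0.3274]
tcp_rot: [-0.631, 0.776, -0.002, 0.007]
force: [0.3, 0.6, -0.3]
finger_gap: 0.0389
```

```bash
python3 - <<'E'
from h import *
s=snap('side','side12');st=get_state();print(st['tool_pos'],st['force'],st['finger_gap'],st['joints'].round(2))
print(totool(st,np.array([.50,-.30,.34])-st['tool_pos']), totool(st,np.array([.42,.45,.34])-st['tool_pos']))
E
```

```text
[0.57565409 0.28046004 0.32772061] [0.17297771 1.10728054 0.96305123] 0.03910159543898451 [-0.52  0.41 -0.04  1.71  0.02  1.01 -2.34]
[583.59147263 -44.1032107  -16.85469813] [-134.4665499   186.72135253  -13.29137116]
```

Emit:
jog_arm(commands=[[[-8,10,-5],-3],[[-22,30,-10],-6],[[-38,52,-13],-9],[[-55,76,-13],-13],[[-72,100,-13],-16],[[-90,124,-13],-19],[[-106,148,-13],-22],[[-121,170,-13],-25],[[-134,187,-13],-27],[[-134,187,-13],-27]])

```text
time_s: 34.0
tool_pos: [0.4183, 0.4511, 0.3396]
tcp_rot: [0.796, -0.606, 0.003, -0.006]
force: [1.0, -0.4, 0.1]
finger_gap: 0.0394
```

```bash
python3 - <<'E'
from h import *
st=get_state();print(st['tool_pos'],st['joints'].round(2))
s=snap('side','side13');s2=snap('top','top13')
a,b=s['pixels'],s2['pixels']
cv2.imwrite('pics/c17.png',np.hstack([cv2.resize(i,None,fx=2.2,fy=2.2,interpolation=cv2.INTER_CUBIC) for i in(a[150:330,190:370],b[140:320,170:350])]))
cv2.imwrite('pics/c18.png',np.hstack([cv2.resize(i,(400,400),interpolation=cv2.INTER_CUBIC) for i in(a[162:182,287:307],b[186:206,335:355])]))
b0=cv2.imread('pics/top0.png').astype(int);w=np.clip((b0-b)[195:201,341:347,0]-8,0,None);print(((w*np.arange(341,347)).sum(1)/w.sum(1)).round(2))
b5=cv2.imread('pics/t5.png').astype(int);w=np.clip((b0-b5)[195:201,341:347,0]-8,0,None);print(((w*np.arange(341,347)).sum(1)/w.sum(1)).round(2))
C=cloud(s2);m=(C[...,2]>.213)&(C[...,2]<.24)&(np.abs(C[...,0]-.575)<.06)&(np.abs(C[...,1]-.28)<.03);print('bar z',np.median(C[m][:,2]),m.sum())
E
```

```text
[0.41830816 0.45108554 0.33964598] [-0.78  0.37 -0.2   1.74  0.09  1.03 -2.31]
[345.   345.17 344.73 344.27 344.13 343.96]
[345.   345.17 344.53 344.22 344.15 343.98]
bar z 0.22462940722664998 189
```

View pics/c17.png

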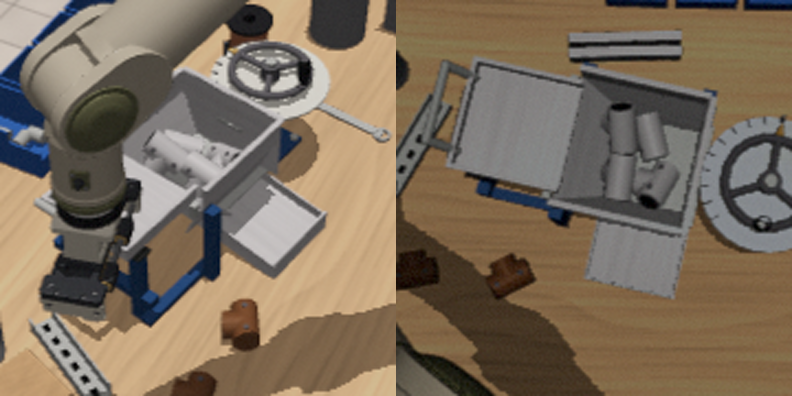

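View pics/c18.png

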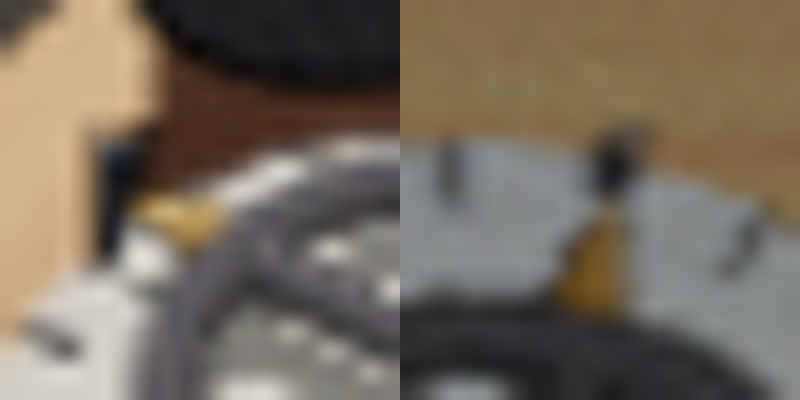

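View pics/top13.png

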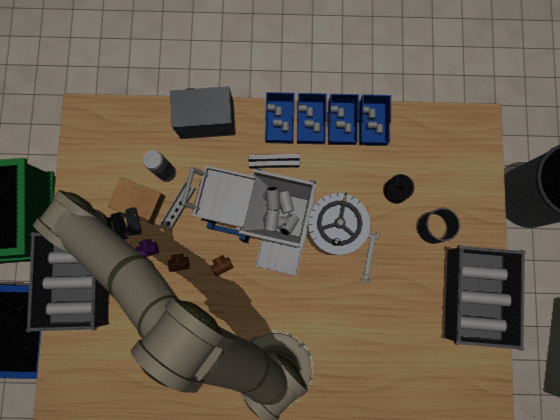

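The top view shows four tees in the hopper at about (280,210) and an empty, level tray at (225,195). The pick trough at (280,255) is empty, the pointer is at the rib at (345,194), and the bystanders haven't moved.

```bash
python3 -c "
from rig import *
print(sign_off())"
```

```text
the job is handed in; nothing more can be done
None
```

The job is done and handed in at about 34 s of the 61 s allowed.

- **Wheel:** I gripped the handle and turned the wheel clockwise about 1.8 rad. A clear view then showed the pointer about 3 mm short, so I gripped it again and corrected by 2°.
- **Tray:** I gripped the bar, lifted the tray to 1.15 rad, and lowered it under grip until it rested. Then I let go and moved the arm clear.

**Last checks:**
- **Tees:** All four lie in the hopper, the tray is empty, and none are in the pick trough.
- **Tray position:** It is level. The bar's upper surface reads 225 mm, as it should for a centre 220 mm above the table.
- **Bystanders:** None have visibly moved, and the arm was touching nothing.

**Where the checks disagreed:** The top camera puts the pointer within about 0.5 mm of the shut mark. The side camera suggested it could still be about 0.02 rad (1 to 2 mm) short. I left it there because that is within the 2 mm calibration accuracy.

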